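Clamp a tube rocker's bed and pour the sample tubes into its grooves

ROBOT

A 6-joint arm with a two-finger parallel gripper is mounted at the origin on the work surface. World frame = base frame: x ahead of the robot, y to its left, z up, the work surface at z = 0. Lengths are in m, angles in rad, forces in N, time in s.
With the tool pointing down it reaches from about 0.35 to 0.975 m from the base axis. Payload 7.1 kg.
Tool frame: the origin (TCP) lies midway between the tips of the shut fingers; the grasp point (between the pads) lies 19 mm behind it; z points along the fingers, y is the line along which they close (so a half turn about z gives the same grasp; the last joint's range is limited). The gripper opens to 88 mm and grips with 3 to 60 N. Pads are 20 mm wide; open, the fingers measure 115 mm over their backs; the gripper's body (75 mm by 178 mm) begins 61 mm behind the grasp point.
Start: joints at [-1.232, 0.423, 1.63, -0, 1.089, -0.019], TCP at [0.219, -0.585, 0.199] pointing down, gripper open.
Joint ranges: [-3, 3], [-0.9, 2.11], [0.09, 2.58], [-1.31, 4.45], [0.11, 2.69], [-2.54, 2.54]. Speed limits (rad/s): [2.39, 2.39, 3.01, 3.14, 3.14, 3.14].

INTERFACE

Orientations are given as a unit quaternion [w, x, y, z].
In Python, from station import move_pose, movel, movej, command_gripper, wait, inverse_kinematics, read_camera, camera_info, MotionError, job_done, get_time, get_joint_pos, get_qvel, get_effort, get_tcp_pos, get_ee_rot, get_ft_force, get_ft_torque, get_grip_width, get_finger_force gives the robot as it stands. Calls block until the motion is done:
- move_pose(position, orientation): joint-space move of the TCP to a pose.
- movel(position, frame=None, v=0.15, until_force=None): straight line of the TCP; frame=None keeps the orientation; v is the mean speed in m/s. With until_force (N) it stops when the force on the tool has changed by that much, and returns True; else False.
- movej(angles): joint-space move.
- command_gripper(opening): opening from 0.0 (shut) to 1.0 (fully open); the grip force is fixed at half the most; returns when the fingers have stopped.
- wait(seconds).
- inverse_kinematics(position, orientation): joint angles nearest the present ones, or None.
- read_camera(name): name is "side" or "top"; returns the picture (384x512x3 uint8, red, green, blue); there is no depth.
- camera_info(name): a dict with "intrinsics" (3x3 intrinsics, pixels), "T" (4x4, takes a point from camera to world coordinates). Camera axes: x right, y up, looking along -z (the intrinsics and any distortion apply to the point x, -y, -z); pixel columns grow to the right and rows downward; lengths in m; the calibration is good to about 2 mm. A picture is of the moment at which its call begins. camera_info takes no time and is no camera call.
A pose or a line that the arm cannot do raises MotionError and nothing moves.
- job_done(): hands the job in; it is judged then, once.
Readings, each from a call of its own:
- get_time(): time.
- get_joint_pos(): joint angles.
- get_qvel(): joint speeds.
- get_effort(): joint torques, N m.
- get_tcp_pos(): TCP position.
- get_ee_rot(): TCP orientation.
- get_ft_force(): force on the tool from outside, world axes, zero at the start.
- get_ft_torque(): the same for the moment, N m.
- get_grip_width(): opening from 0.0 (shut) to 1.0 (fully open).
- get_finger_force(): force on a finger pad.
Only numpy, scipy, OpenCV 4.12 (cv2) and the standard library are available. Lean on these libraries where they do the work, as an engineer would, in place of code of your own. Each camera call takes 0.05 s, during which the arm holds its last target. There are 200 camera calls.

TASK

The grooved bed of the tube rocker is loose: turn its black wing knob clockwise until it bites, then give it about an eighth of a turn more. Then lift the tube tray by its bridge handle, tip it over the open upper end of the bed so that the three tubes roll down and each settles in a groove of its own, and stand the empty tray back on the counter. Do not touch the tubes with the gripper, drop one on the counter or disturb the other things there.

Things in the scene. Friction and masses are not known exactly. Their poses are not given: they have to be found in the camera images.
- rocker: Tube rocker, fixed: white housing 160 x 150 mm, 34 mm high, under a sloping grey grooved bed; on its +y side a white clamp block 70 x 75 mm, 45 mm high, with the clamp knob (axis at x 0, y 150 mm). Origin: centre of the housing's underside, on the counter. x points to the bed's upper, open end (roughly away from the robot), y to the clamp block, z up.
- bed: Grooved bed plate 186 x 152 mm, fixed on the rocker 62 mm above the rocker's origin, rising 9.2 degrees (0.16 rad) along x. Origin on the plate's upper face; x uphill, y across (along the grooves), z square off the plate. Ribs 4 mm wide, 2.5 mm high run across it at x = -41, -11 and 19 mm. Side cheeks 25 mm high, 140 mm apart inside, from x = -80 to 62 mm.
- low_groove (a point): On the plate in the middle of the lowest of four grooves, 14 mm from the 25 mm high stop wall at the bed's low end; same axes as the bed. A tube in a groove lies against the stop wall or the uphill side of a rib, its centre 14 mm off the plate, at bed x = about -61, -31, -1 or 29 mm. A tube let onto the apron rolls over the ribs by itself to the lowest free groove.
- bed_apron (a point): On the plate in the middle of the flat apron above the last rib (bed x = 80 mm), without cheeks and open at the upper end (x = 105 mm): here the tubes are poured on, from a lip held about 10 mm above it. Same axes as the bed.
- knob_axis (a point): Black wing knob, upright axis: a hub 36 mm in diameter with one flat wing 14 mm thick, 30 mm high, reaching 66 mm from the axis. Point on the axis at mid height of the wing, 83 mm above the counter; x along the wing, z up. Clockwise from above it is nearly free (0.04 N m) for 0.4 to 1.6 rad (not known beforehand), then it bites and turns on against a steady 0.5 N m. It stays where it is left.
- knob_nose (a point): Middle of the free end of the knob's wing, 66 mm from the knob's axis, at the height of knob_axis. The wing can be pushed round with the closed fingers: 45 mm from the axis it takes 1 N before the bite and 11 N after it.
- clamp_jaw (a point): Top of the steel clamp jaw, a plate 45 x 60 x 6 mm between the knob and the bed's edge. Once the knob has bitten, it draws the jaw straight down, only 1.5 mm per radian of turn (1.2 mm for an eighth of a turn); before that the jaw does not move.
- tray: Loose grey-painted tube tray, 0.35 kg, 130 x 131 mm. Origin: centre of its underside. x points from the open lip end to the closed back, y across (along the tubes), z up. Its floor falls 10 degrees from lip to back between 25 mm side walls; cross feet 8 mm thick at x = -30 and 56 mm. Tubes start to roll out when it is tipped over 10 degrees, lip down; 26 degrees empties it.
- tray_bar (a point): Middle of the tray's black bridge handle, a bar 18 mm thick (along x), 20 mm high, 120 mm free length along y, at x = 15, z = 95 mm of the tray; the tubes' tops lie 40 mm below it. Same axes as the tray.
- tray_lip (a point): Middle of the upper edge of the tray's pouring lip, at x = -64, z = 29 mm of the tray. The floor plate is 4 mm thick.
- tube0: White sample tube with a blue cap of the same width at its +y end, a smooth round rod 28 mm in diameter, 115 mm long, about 60 g; origin at its centre, y along its length. It starts lying in the tray.
- tube1: White sample tube with a blue cap of the same width at its +y end, a smooth round rod 28 mm in diameter, 115 mm long, about 60 g; origin at its centre, y along its length. It starts lying in the tray.
- tube2: White sample tube with a blue cap of the same width at its +y end, a smooth round rod 28 mm in diameter, 115 mm long, about 60 g; origin at its centre, y along its length. It starts lying in the tray.
- jar: White screw-cap jar 64 mm wide, 85 mm high, a bystander; origin under its centre.
- slide_box: Cardboard box 90 x 60 x 35 mm, a bystander; origin under its centre.
- cup: White open plastic cup 66 mm wide, 70 mm high, a bystander; origin under its centre.
Things that resemble listed ones, but are neither listed nor needed, are in the scene too. Leave any green or red look-alike of the tube2 alone.

How it is judged:
On the way, in this order (a step that is already met when the one before it is completed fails the run):
1. the knob is tightened past its bite by about an eighth of a turn (distance of clamp_jaw from where it was at the start of the episode between 0.0006 and 0.00177 m), for 0.2 s.
2. the three tubes lie still, each in its own groove of the bed (z of tube0 in the frame of bed between 0.0115 and 0.0165 m and x of tube0 in the frame of bed between -0.066 and 0.038 m and y of tube0 in the frame of bed between -0.02 and 0.02 m and angle between the y axis of each of tube0, tube1, tube2 and the y axis of bed, either way round below 0.08 rad and linear speed of each of tube0, tube1, tube2 below 0.03 m/s and z of tube1 in the frame of bed between 0.0115 and 0.0165 m and x of tube1 in the frame of bed between -0.066 and 0.038 m and y of tube1 in the frame of bed between -0.02 and 0.02 m and z of tube2 in the frame of bed between 0.0115 and 0.0165 m and x of tube2 in the frame of bed between -0.066 and 0.038 m and y of tube2 in the frame of bed between -0.02 and 0.02 m and distance between tube0 and tube1 above 0.0285 m and distance between each of tube0, tube1 and tube2 above 0.0285 m), for 0.3 s.
At the end, for the whole second after the job is handed in: The knob stands 45 degrees (give or take 22) past where it bit; the three tubes lie still, each in its own groove, down on the plate, parallel to it within 4 degrees and centred across the bed within 20 mm; the empty tray stands upright on the counter (all of step 1 and all of step 2 and height (world z) of tray between -0.004 and 0.006 m and angle between tray's own z axis and vertical below 0.06 rad and linear speed of tray below 0.02 m/s); the robot touches nothing.
It fails at once if a finger touches a tube (contact force between the fingers and tube0 above 1 N or contact force between the fingers and tube1 above 1 N or contact force between the fingers and tube2 above 1 N).
It fails at once if a tube falls on the counter (height (world z) of any of tube0, tube1, tube2 below 0.0165 m).
It fails at once if a bystander is pushed 30 mm or more (distance of any of jar, slide_box, cup from where it was at the start of the episode above 0.03 m).
It also fails if it takes over 72 s, if anything falls off the work surface, if the arm or the gripper's body presses on something with over 40 N, if the wrist force passes 120 N, or if a joint passes its speed limit or range.

## Working session

There is one attempt and no reset: what is moved stays moved. The work goes in short steps, each a Python script; the robot and the scene stay as the last script left them, time stands still between calls to the robot, and variables do not carry over. Pictures are saved under pics/ and viewed, at most 10 in all, crops included, and the job is handed in when it is done.

```bash
mkdir -p pics; ls; python3 - <<'E'
from station import *
import cv2,numpy as np
for n in("top","side"):
    im=read_camera(n); cv2.imwrite(f"pics/{n}0.png",cv2.resize(im[:,:,::-1],(800,600),interpolation=cv2.INTER_CUBIC)); np.save(f"{n}0.npy",im)
    c=camera_info(n); print(n,{k:np.round(v,4).tolist() if not isinstance(v,str) else v for k,v in c.items()})
print(get_time(),get_ee_rot())
E
```

```text
pics
top {'intrinsics': [[480.266, 0.0, 256.4735], [0.0, 480.266, 193.1874], [0.0, 0.0, 1.0]], 'T': [[-0.0449, 0.9718, -0.2317, 0.2334], [-0.999, -0.0445, 0.0071, -0.0323], [-0.0034, 0.2318, 0.9728, 1.605], [0.0, 0.0, 0.0, 1.0]]}
side {'intrinsics': [[358.9774, 0.0, 258.6765], [0.0, 358.9774, 191.2646], [0.0, 0.0, 1.0]], 'T': [[0.9683, 0.1779, -0.1752, 0.4205], [-0.2497, 0.6964, -0.6728, -0.6862], [0.0023, 0.6953, 0.7188, 0.7787], [0.0, 0.0, 0.0, 1.0]]}
0.1 [-6.78891295e-04  9.84041183e-01  1.77939531e-01 -1.11399801e-04]
```

View pics/top0.png

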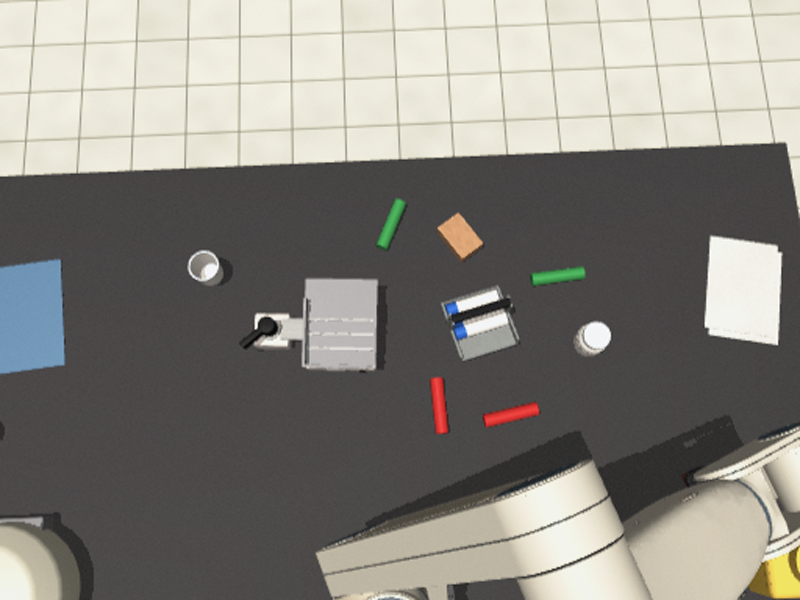

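View pics/side0.png

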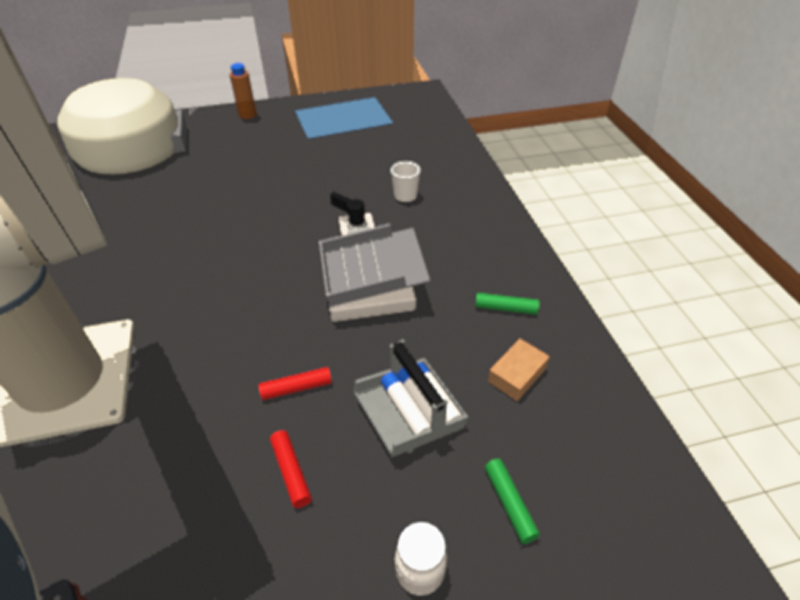

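The top view shows the rocker at (340,325), the knob hub at (266,327) with its wing toward (243,346), the tray at (480,322) with the bar from (452,315) to (510,303), the jar at (592,338), the box at (460,236) and the cup at (206,267). The red and green rods are look-alikes. The three white, blue-capped tubes in the tray are the ones meant. Next I'll enlarge both views.

```bash
cat > h.py <<'E'
from station import *
import cv2,numpy as np
def ray(n,u,v):
    c=camera_info(n);K=np.array(c["intrinsics"]);T=np.array(c["T"])
    d=np.linalg.solve(K,[u,v,1.]);d=T[:3,:3]@np.array([d[0],-d[1],-d[2]]);return T[:3,3],d/np.linalg.norm(d)
def onz(n,u,v,z):
    o,d=ray(n,u,v);return o+d*(z-o[2])/d[2]
def tri(a,b):
    (o,d),(p,e)=ray("top",*a),ray("side",*b)
    s=np.linalg.lstsq(np.c_[d,-e],p-o,rcond=None)[0];x,y=o+d*s[0],p+e*s[1];return (x+y)/2,np.linalg.norm(x-y)
def proj(n,P):
    c=camera_info(n);K=np.array(c["intrinsics"]);T=np.array(c["T"]);p=T[:3,:3].T@(np.array(P)-T[:3,3]);p=K@[p[0],-p[1],-p[2]];return p[:2]/p[2]
def crop(im,u,v,s=4,w=100,h=75):
    c=cv2.resize(im[v:v+h,u:u+w,::-1],None,fx=s,fy=s,interpolation=cv2.INTER_CUBIC)
    return np.clip(c.astype(float)*1.3+15,0,255).astype(np.uint8)
E
python3 - <<'E'
from h import *
t,s=np.load("top0.npy"),np.load("side0.npy")
cv2.imwrite("pics/comp.png",np.vstack([np.hstack([crop(t,260,170),crop(t,150,170)]),np.hstack([crop(s,215,215),crop(s,190,120,4)])]))
E
```

```text
(no output)
```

View pics/comp.png

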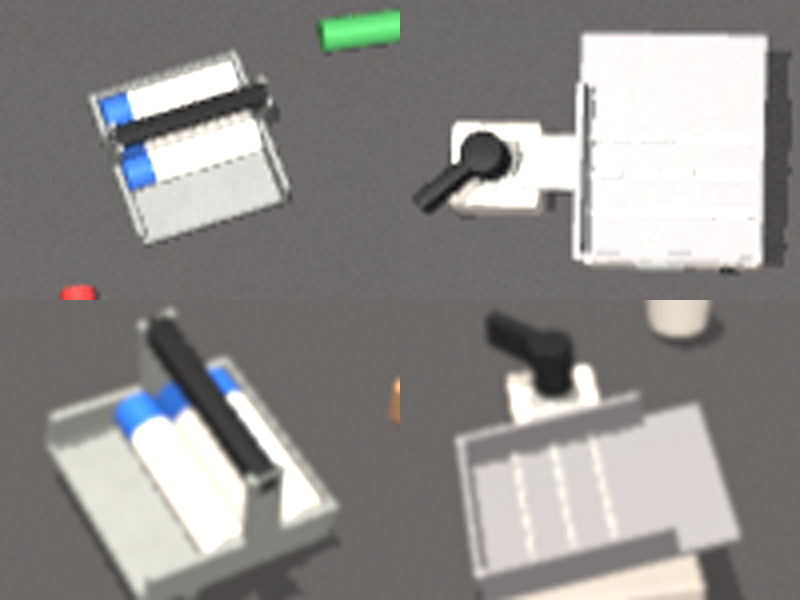

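The enlarged crops show the bar ends (crop 1: (118,131) and (268,97)), the hub (crop 2: (484,156)), the wing end at (425,202), and the bed's upper corners at (583,34) and (767,36). The tray holds exactly three white, blue-capped tubes, so these are the ones meant and not the green or red rods.

```bash
python3 - <<'E'
from h import *
np.set_printoptions(precision=4,suppress=True)
t=lambda x,y,o=(260,170),b=(0,0):((x-b[0])/4+o[0]-.375,(y-b[1])/4+o[1]-.375)
a,b=t(118,131),t(268,97)
for k,(p,z) in dict(barL=(a,.1),barR=(b,.1)).items(): print(k,onz("top",*p,z))
sL,sR=t(160,325,(215,215),(0,300)),t(262,472,(215,215),(0,300))
print("tri bar",tri(a,sL),tri(b,sR))
for k,x,y,z in (("lipL",147,241,.033),("lipR",288,192,.033),("backL",93,97,.035),("backR",235,53,.035)): print(k,onz("top",*t(x,y),z))
T=lambda x,y:t(x,y,(150,170),(400,0))
S=lambda x,y:t(x,y,(190,120),(400,300))
print("hub",onz("top",*T(484,156),.1),"nose",onz("top",*T(421,204),.098))
print("hub tri",tri(T(484,153),S(550,345)),"nose tri",tri(T(421,204),S(490,322)))
print("bed up L/R",onz("top",*T(583,34),.0787),onz("top",*T(767,36),.0787), tri(T(583,34),S(698,405)),tri(T(767,36),S(739,537)))
print("low R",onz("top",*T(763,264),.072),"lowL",onz("top",*T(573,259),.072),tri(T(573,259),S(458,437)),tri(T(763,264),S(480,577)))
print("block",[onz("top",*T(*p),.045) for p in((453,123),(451,208),(541,213))])
E
```

```text
barL [ 0.5568 -0.1465  0.1   ]
barR [ 0.5793 -0.2687  0.1   ]
tri bar (array([ 0.5537, -0.1464,  0.1017]), np.float64(0.005415605486043436)) (array([ 0.5781, -0.2675,  0.1082]), np.float64(0.0014607013508744471))
lipL [ 0.4773 -0.1699  0.033 ]
lipR [ 0.513  -0.2895  0.033 ]
backL [ 0.6009 -0.1322  0.035 ]
backR [ 0.6335 -0.2541  0.035 ]
hub [0.5537 0.2333 0.1   ] nose [0.5174 0.284  0.098 ]
hub tri (array([0.5567, 0.2339, 0.0965]), np.float64(0.00045217128143127945)) nose tri (array([0.5177, 0.2856, 0.09  ]), np.float64(0.0024049180921728794))
bed up L/R [0.6571 0.1553 0.0787] [0.6484 0.004  0.0787] (array([0.6569, 0.1554, 0.0776]), np.float64(0.0008501389302865437)) (array([0.6468, 0.004 , 0.08  ]), np.float64(0.0025421118925376316))
low R [0.4608 0.0145 0.072 ] lowL [0.4718 0.167  0.072 ] (array([0.4713, 0.1667, 0.0746]), np.float64(0.00025208891442208994)) (array([0.4622, 0.0146, 0.0747]), np.float64(0.0034442560452590696))
block [array([0.5946, 0.2687, 0.045 ]), array([0.5229, 0.2704, 0.045 ]), array([0.5154, 0.1963, 0.045 ])]
```

```bash
cat >> h.py <<'E'
from scipy.spatial.transform import Rotation as Rn
def quat(M): q=Rn.from_matrix(M).as_quat();return [q[3],q[0],q[1],q[2]]
def Rz(a): return Rn.from_euler('z',a).as_matrix()
def down(a): return quat(Rz(a)@np.diag([1,-1,-1.]))   # tool x at world angle a
BED=np.array([.548,.0855,.062]);BYAW=-.063;KN=np.array([.556,.2343])
LIP=BED+Rz(BYAW)@np.array([.084*np.cos(.16),0,.084*np.sin(.16)+.012])
def tray_tcp(origin,yaw,tilt,gz,flip):   # tray pose -> TCP pose when gripped gz above the tray's underside (TCP height)
    R=Rz(yaw)@Rn.from_euler('y',-tilt).as_matrix()
    return origin+R@np.array([.015,0,gz]),quat(R@Rz(flip)@np.diag([1,-1,-1.]))
def pour(tilt,up=0.,gz=.079,flip=np.pi/2,yaw=BYAW):
    R=Rz(yaw)@Rn.from_euler('y',-tilt).as_matrix()
    return tray_tcp(LIP+[0,0,up]-R@np.array([-.064,0,.029]),yaw,tilt,gz,flip)
def knob_pose(th,gap=0.,z=.070,s=1,r=.045,):
    e=np.array([np.cos(th),np.sin(th)]);n=np.array([-e[1],e[0]])
    p=KN+r*e+(.017+gap)*n;return [p[0],p[1],z],down(th+s*np.pi/2)
E
python3 - <<'E'
from h import *
np.set_printoptions(precision=3,suppress=True)
im=np.load("top0.npy");m=(im.max(2)<38).astype(np.uint8)
n,l,st,c=cv2.connectedComponentsWithStats(m)
for i in range(1,n):
    x,y,w,h,a=st[i]
    if a>30 and 140<x<340 and 150<y<250:
        pts=np.argwhere(l==i)[:,::-1].astype(np.float32);r=cv2.minAreaRect(pts);b=cv2.boxPoints(r)
        print(c[i],a,r);W=np.array([onz("top",*p,.1)[:2] for p in b]);print(W.tolist(), W.mean(0))
for s in(1,-1):
  for th in(2.5,1.5,.5,-.3): print("knob",s,th,inverse_kinematics(*knob_pose(th,s=s)))
for f in(1,-1):
  for yaw in (.26,): print("tray",f,inverse_kinematics(*tray_tcp(np.array([.553,-.2115,0]),yaw,0,.079,f*np.pi/2)))
  for t in(0,.5,.6): print("pour",f,t,inverse_kinematics(*pour(t,flip=f*np.pi/2)))
E
```

```text
[315.486 195.371] 70 ((314.20587158203125, 195.82354736328125), (5.093247890472412, 23.283418655395508), 75.96376037597656)
[[0.5752438054006386, -0.19001625842015568], [0.5905655285347429, -0.26399444101744063], [0.5740671289812886, -0.26668693431703705], [0.5588262519962909, -0.19288292594160644]] [ 0.575 -0.228]
[167.631 214.338] 65 ((166.8400115966797, 215.6199951171875), (5.600000381469727, 25.000003814697266), 53.13010025024414)
[[0.5161559134704232, 0.2826441387351267], [0.5620184756183909, 0.21879249888999594], [0.5468895922659063, 0.2081422334268374], [0.5012372574710893, 0.2719290716349968]] [0.532 0.245]
knob 1 2.5 [ 0.431  0.518  1.839 -0.     0.784 -2.069]
knob 1 1.5 [ 0.458  0.569  1.739 -0.     0.834 -1.042]
knob 1 0.5 [ 0.414  0.612  1.653 -0.     0.877 -0.086]
knob 1 -0.3 [ 0.356  0.615  1.648 -0.     0.879  0.656]
knob -1 2.5 [ 0.431  0.518  1.839 -0.     0.784  1.073]
knob -1 1.5 [ 0.458  0.569  1.739 -0.     0.834  2.099]
knob -1 0.5 None
knob -1 -0.3 [ 0.356  0.615  1.648 -0.     0.879 -2.486]
tray 1 [-0.37   0.548  1.75  -0.     0.843 -0.63 ]
pour 1 0 [ 0.089  0.616  1.456 -0.     1.07   0.152]
pour 1 0.5 [ 0.145  0.375  1.905 -0.268  0.383  0.433]
pour 1 0.6 [ 0.161  0.35   1.989 -0.537  0.248  0.709]
tray -1 [-0.37   0.548  1.75  -0.     0.843  2.511]
pour -1 0 None
pour -1 0.5 None
pour -1 0.6 [ 0.161  0.35   1.989 -0.537  0.248 -2.433]
```

```bash
cat > knob.py <<'E'
from h import *
import math
command_gripper(0)
p,q=knob_pose(2.35,.02);move_pose([p[0],p[1],.2],q);movel(p,v=.2)
f0=np.array(get_ft_force());print("t",get_time(),f0)
th=2.35;bite=None
def tang():   # resisting force along ccw tangent
    return (np.array(get_ft_force())-f0)@np.array([-math.sin(th),math.cos(th),0])
while th>-.5:
    th-=.08;p,q=knob_pose(th)
    hit=movel(p,q,v=.06,until_force=5);f=tang()
    print(round(th,2),hit,round(f,2))
    if hit or abs(f)>5:
        P=np.array(get_tcp_pos());d=P[:2]-KN
        a=math.atan2(d[1],d[0])-math.atan2(.017,.045);print("stop at",a,P,get_ft_force(),get_time());break
E
python3 knob.py
```

```text
t 5.3 [ 0.27184308 -0.30455754  0.40186501]
2.27 False -0.15
2.19 False -0.34
2.11 False -0.49
2.03 False 0.53
1.95 False -0.14
1.87 False 0.09
1.79 False 0.15
1.71 False 0.29
1.63 False 1.23
1.55 False 5.81
stop at 1.5894168342045665 [0.53799444 0.2794031  0.06973136] [-5.50770266  1.05872149  2.71104814] 8.0917
```

```bash
python3 - <<'E'
from h import *
t,s=read_camera("top"),read_camera("side")
cv2.imwrite("pics/k1.png",np.hstack([crop(t,120,170),crop(s,190,100)]))
E
```

```text
(no output)
```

View pics/k1.png

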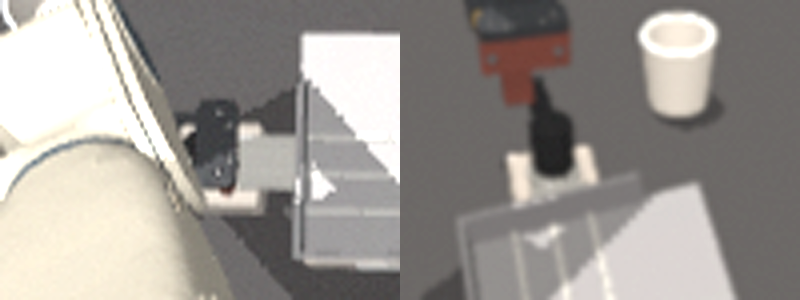

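The side crop shows the finger at (515,90) against the wing, which now points to +y (540,90). So the wing has been carried about 0.6 rad and has just bitten. I'll turn it 0.78 rad further.

```bash
cat > knob2.py <<'E'
from h import *
import math
def ang():
    d=np.array(get_tcp_pos())[:2]-KN;return math.atan2(d[1],d[0])-math.atan2(.017,.045)
th=1.59
while ang()>1.59-.77 and th>.6:
    th-=.08;p,q=knob_pose(th);movel(p,q,v=.06);print(round(th,2),round(ang(),3),np.round(get_ft_force(),1))
print(get_time())
p,q=knob_pose(th+.1,.02);movel(p,q,v=.1);print(np.round(get_ft_force(),1))
movel([p[0],p[1],.2],v=.25)
t0=np.array([.553,-.2115,0]);P,q=tray_tcp(t0,.25,0,.079,np.pi/2)
command_gripper(1)
move_pose([P[0],P[1],.24],q);print(get_time())
t,s=read_camera("top"),read_camera("side");np.save("top1.npy",t);np.save("side1.npy",s)
cv2.imwrite("pics/k2.png",np.vstack([np.hstack([crop(t,260,170),crop(t,150,170)]),np.hstack([crop(s,215,215),crop(s,190,100)])]))
E
python3 knob2.py
```

```text
1.51 1.562 [-7.7  0.6  4.2]
1.43 1.483 [-8.2  1.7  3.4]
1.35 1.404 [-7.2  2.4  2.8]
1.27 1.321 [-7.6  3.2  2.5]
1.19 1.239 [-6.6  4.4  3. ]
1.11 1.157 [-7.5  5.   1.7]
1.03 1.076 [-7.1  5.1  2.5]
0.95 0.996 [-7.   6.   2.2]
0.87 0.917 [-6.1  5.1  0.8]
0.79 0.837 [-6.3  5.7  1.6]
0.71 0.758 [-6.2  5.7  0.5]
10.9417
[ 0.4 -1.3  0.3]
15.2083
```

View pics/k2.png

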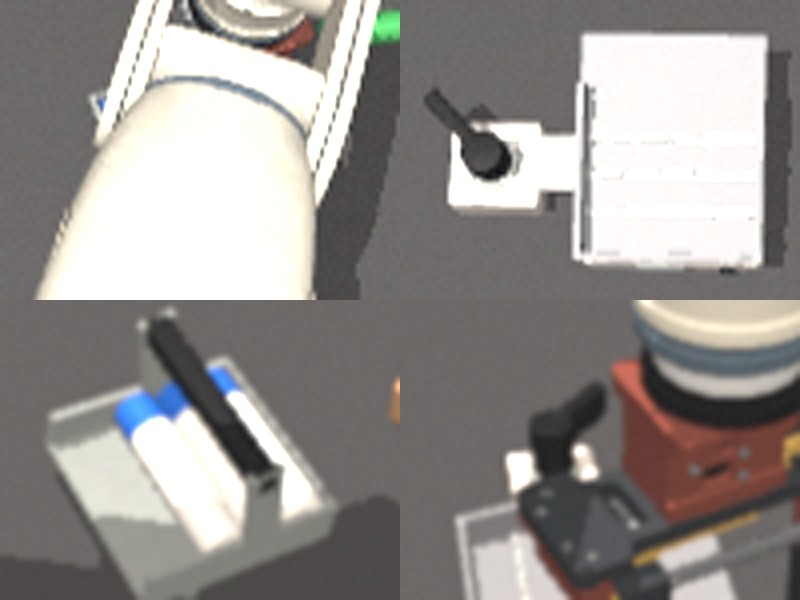

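The wing now points to (430,95) in the top crop. That is about 84° of turning in total, so about 0.8 rad past the bite. The tray is unmoved and the hand hovers over it. I'll measure its yaw again from the side view.

```bash
python3 - <<'E'
from h import *
S=lambda x,y:(x/4+215-.375,(y-300)/4+215-.375)
def yaw(a,b,z):
    A,B=onz("side",*S(*a),z),onz("side",*S(*b),z);d=(A-B);print(np.round(A,4),np.round(B,4),"yaw",round(float(np.arctan2(-d[0],d[1])),3),np.linalg.norm(d))
yaw((222,358),(338,508),.033)
yaw((48,440),(146,592),.029)
yaw((150,322),(252,472),.105)   # bar left edge
yaw((175,320),(280,465),.105)
m=np.load("side1.npy");k=(m.max(2)<40).astype(np.uint8);k[:,:245]=0;k[:,292:]=0;k[:215]=0;k[265:]=0
n,l,st,c=cv2.connectedComponentsWithStats(k);i=1+st[1:,4].argmax();pts=np.argwhere(l==i)[:,::-1].astype(np.float32)
r=cv2.fitLine(pts,cv2.DIST_L2,0,.01,.01).ravel();print(st[i],c[i],r)
A,B=[onz("side",r[2]+s*r[0],r[3]+s*r[1],.1) for s in(-15,15)];d=A-B if A[1]>B[1] else B-A;print("bar",onz("side",*c[i],.099),np.arctan2(-d[0],d[1]))
E
```

```text
[ 0.5968 -0.1293  0.033 ] [ 0.6335 -0.2562  0.033 ] yaw 0.281 0.1320099456893702
[ 0.4743 -0.1618  0.029 ] [ 0.5091 -0.2795  0.029 ] yaw 0.287 0.12270158623591057
[ 0.545  -0.1458  0.105 ] [ 0.5743 -0.264   0.105 ] yaw 0.243 0.12174887869955238
[ 0.56  -0.148  0.105] [ 0.5907 -0.2634  0.105 ] yaw 0.259 0.11938996026989754
[252 220  31  39 292] [266.07534247 238.92465753] [  0.5850548    0.81099373 266.07535    238.92465   ]
bar [ 0.56420105 -0.20409365  0.099     ] 0.2667546291092632
```

```bash
python3 - <<'E'
from h import *
t0=np.array([.5536,-.2106,0]);P,q=tray_tcp(t0,.275,0,.079,np.pi/2)
move_pose([P[0],P[1],.2],q);hit=movel(P,v=.1,until_force=8);print("hit",hit,get_tcp_pos())
command_gripper(0);print("grip",get_grip_width(),get_finger_force(),get_tcp_pos())
movel([P[0],P[1],.215],v=.1);print(np.round(get_ft_force(),2),np.round(get_ft_torque(),2))
A,qa=pour(0,.06);print(A);movel([A[0],A[1],A[2]],qa,v=.13)
print(get_time(),get_tcp_pos(),A,get_grip_width())
t,s=read_camera("top"),read_camera("side")
cv2.imwrite("pics/p1.png",np.hstack([crop(t,165,140),crop(s,190,100)]))
E
```

```text
hit False [ 0.56856807 -0.20672832  0.07969623]
grip 0.19525880220260142 29.972695112228394 [ 0.56765684 -0.2066064   0.07881129]
[-1.08 -0.01 -6.03] [-0.06 -0.06  0.02]
[0.70960585 0.07530534 0.19738273]
22.1333 [0.70947735 0.07483454 0.19741707] [0.70960585 0.07530534 0.19738273] 0.19573384126193105
```

View pics/p1.png

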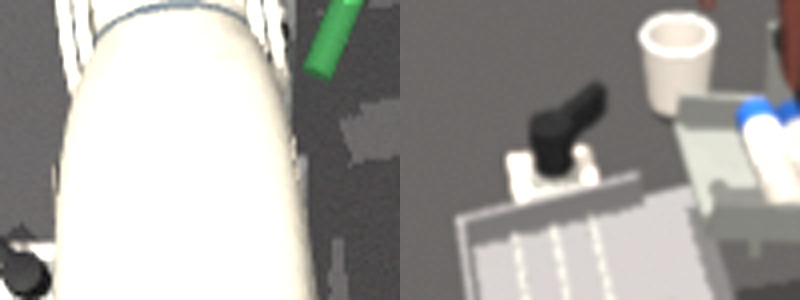

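```bash
python3 - <<'E'
from h import *
for y in(.0655,-.0655):
    u=proj("side",LIP+[0,0,.06]+Rz(BYAW)@[0,y,0]);print("lip exp crop px",(u-[190,100])*4+[400,0]+1.5, "wall top",(proj("side",LIP+[0,0,.064]+Rz(BYAW)@[0,y,0])-[190,100])*4+[400,0])
for x,y in((.105,.076),(.105,-.076)):
    u=proj("side",BED+Rz(BYAW)@[x*np.cos(.16),y,x*np.sin(.16)]);print("bed corner exp",(u-[190,100])*4+[400,0]+1.5)
S=lambda x,y:((x-400)/4+190-.375,y/4+100-.375)
print([onz("side",*S(*p),LIP[2]+.06) for p in((678,120),(703,209))],LIP)
E
```

```text
lip exp crop px [674.16872737 122.67207472] wall top [672.6755488  116.69310668]
lip exp crop px [710.79726693 238.14523691] wall top [709.41457006 232.09484485]
bed corner exp [697.85419526 184.24626251]
bed corner exp [740.8987971  318.59658003]
[array([0.63842137, 0.1481163 , 0.14738273]), array([0.62954529, 0.04551804, 0.14738273])] [0.63076258 0.08027905 0.08738273]
```

The lip's left corner, seen at (678,120), matches the expected (674,123). I'll lower the tray and tip it slowly.

```bash
python3 - <<'E'
from h import *
A,q=pour(0);movel(A,q,v=.08);print(get_time(),np.round(get_ft_force(),1))
A,q=pour(.13);movel(A,q,v=.04)
s=[]
for t in np.arange(.16,.50,.03):
    A,q=pour(t);movel(A,q,v=.02);print(round(t,2),round(get_time(),2),round(float(get_ft_force()[2]),2))
wait(.8);print(np.round(get_ft_force(),1),get_time())
t,s=read_camera("top"),read_camera("side")
cv2.imwrite("pics/p2.png",np.hstack([crop(s,190,120,6,130,90)]))
E
```

```text
23.1333 [ 0.2 -0.  -5.5]
0.16 23.88 -5.7
0.19 24.17 -4.85
0.22 24.46 -4.5
0.25 24.75 -5.35
0.28 25.04 -4.4
0.31 25.33 -4.78
0.34 25.62 -2.57
0.37 25.92 -3.24
0.4 26.21 -3.6
0.43 26.5 -3.37
0.46 26.79 -3.33
0.49 27.08 -4.58
[ 0.3 -0.1 -3.6] 27.8833
```

View pics/p2.png

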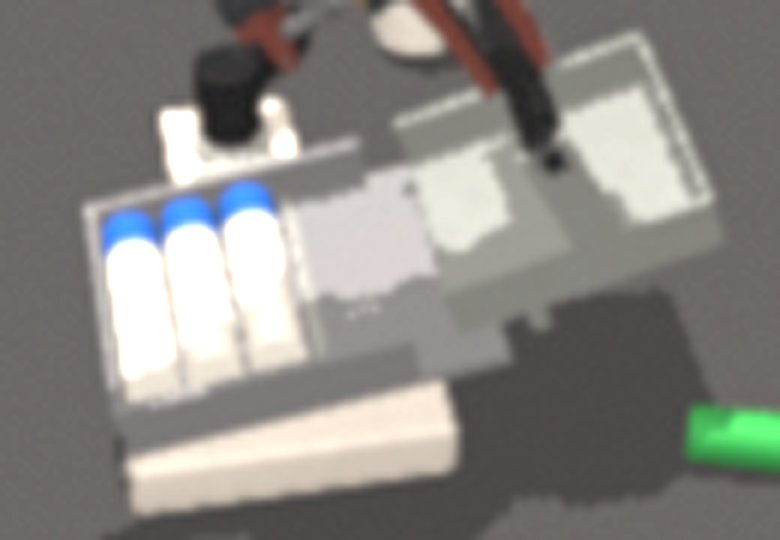

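All three tubes lie in separate grooves, with their caps at (128,230), (190,210) and (248,197), and the tray is empty. I'll put the tray back where it stood.

```bash
python3 - <<'E'
from h import *
A,q=pour(.49,.05);movel(A,q,v=.08)
A,q=pour(0,.06);movel(A,q,v=.08)
t0=np.array([.5536,-.2106,0]);P,q=tray_tcp(t0,.275,0,.079,np.pi/2)
movel([P[0],P[1],.2],q,v=.15)
movel([P[0],P[1],.086],v=.12);hit=movel([P[0],P[1],.076],v=.02,until_force=3);print(hit,get_tcp_pos(),np.round(get_ft_force(),1))
command_gripper(1);wait(.3);print(get_grip_width(),np.round(get_ft_force(),1))
movel([P[0],P[1],.25],v=.15)
movej([-1.232,.423,1.63,0,1.089,-.019]);wait(.5);print(get_time())
t,s=read_camera("top"),read_camera("side")
cv2.imwrite("pics/end.png",np.vstack([np.hstack([crop(t,260,170),crop(t,150,170)]),np.hstack([crop(s,215,215),crop(s,190,100)])]))
E
```

```text
True [ 0.56781001 -0.20692349  0.07842261] [-1.9 -1.3  4.4]
0.999550686414024 [-1.2  1.1 -0.9]
38.3583
```

View pics/end.png

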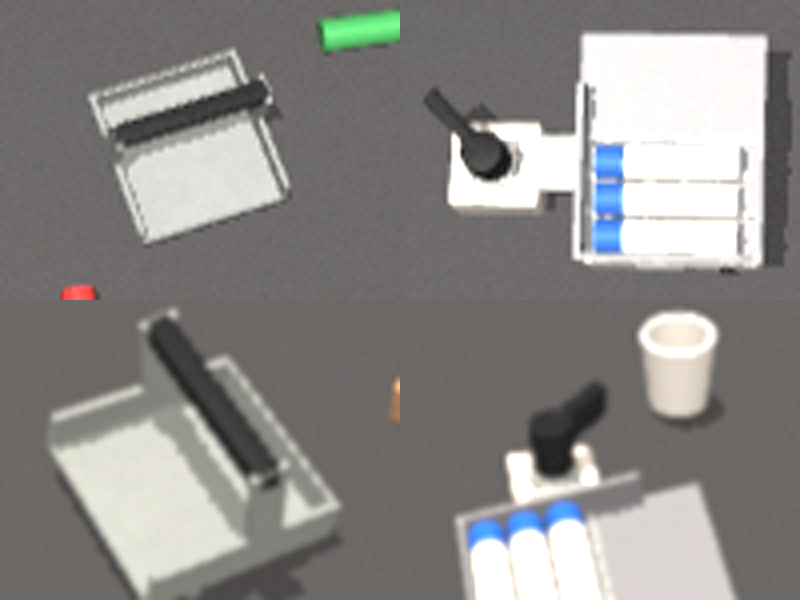

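The empty tray stands back in its place (crop 1). The three tubes lie parallel in their grooves at (665,160), (665,198) and (665,236), and the knob is as I left it. I'll hand the job in.

```bash
python3 -c "
from station import *
print(job_done())"
```

```text
the job is handed in; nothing more can be done
None
```

The job is handed in: the knob is about 0.8 rad past its bite (the call gave no verdict), the three tubes lie in separate grooves, and the empty tray is back on the counter, all in about 38 s of the 72 s allowed.

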